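Clamp a block with the fold-out crank

TASK

Clamp the aluminium block in the small blue screw vise: swing the red crank handle up out of its folded place, crank the wheel clockwise (seen from above) until the jaw holds the block firmly against the stop at about 75 N, well short of 150 N so that the block is not bruised, then fold the handle flat again and let go. Leave the oil bottle, the steel bushing and the wrench where they are.

Things in the scene. Friction and masses are not known exactly. Their poses are not given: they have to be found in the camera images.
- hub (a point): Centre of the top face of the aluminium handwheel, on its vertical axis, 94 mm above the table. The wheel is a flat disc of 156 mm diameter, 12 mm thick, on a blue gear head (112 mm square). The vise is bolted down. This frame is the vise's: z up, y points from the wheel along the vise bed (jaw, block, stop; all of these lower than 85 mm above the table).
- hinge (a point): Centre of the folding handle's horizontal hinge pin, in a clevis (20 mm along the radius, 30 mm across, top 36 mm above the wheel's face) at the wheel's rim: 65 mm from the wheel axis, 30 mm above the wheel's top face. Its frame turns with the wheel: x points from the hinge towards the wheel axis, y along the hinge pin, z up.
- grip (a point): A point on the centre line of the handle, 60 mm from the hinge pin. The handle is a red round sleeve of 20 mm diameter that spins freely about its own length (from 18 to 84 mm from the hinge pin), with a small steel cap on its end, to 86 mm. Folded, it lies level over the wheel, through its middle (centre line 30 mm above the wheel's face); swung out, it stands upright at the rim, parallel to the wheel axis. Frame x: along the handle, away from the hinge.
- handle (a joint): Fold angle of the handle: 0 = folded flat over the wheel, 1.57 rad = upright against its stop. It stays where it is put (hinge friction about 0.15 N m).
- wheel (a joint): Angle of the wheel, rad, grows clockwise seen from above, which moves the jaw towards the stop by 5 mm per rad. From the start 2.5 to 5.6 rad more are needed. The screw is self-locking up to about 100 N on the jaw. Turning it takes about 0.5 N m (8 N at the upright handle) unloaded, plus 0.005 N m for each newton on the jaw: at 75 N on the jaw some 13.5 N in all at the handle. These are forces while the handle moves; when it stands still friction carries any part of them.
- jaw: Moving steel jaw, 70 mm wide, 40 mm high, riding on springs of 50 N/mm in front of its carriage, so that once everything bears, the clamping force grows by 250 N per rad of the wheel. Origin: middle of the lower edge of the face that meets the block; frame y points along the bed to the stop.
- block: Loose aluminium block to be clamped, 60 x 45 x 40 mm (x, y, z; the 45 mm go between jaw and stop), 0.3 kg, lying on the bed between them with gaps on both sides; the jaw pushes it along. Origin: centre of its underside. Beyond it stands the steel stop plate (56 mm wide, 36 mm high) on a stiff setting screw that does not give way; how far the screw is set out towards the block (0 to 10 mm) is not measured: the stop's face is 176 to 186 mm along the bed from the wheel axis.
- oil: Yellow oil bottle, 44 mm diameter, 100 mm high, standing on the table beside the vise; bystander. Origin: centre of its underside.
- bushing: Steel bushing, 34 mm diameter, 55 mm high, standing on the table beside the vise; bystander. Origin: centre of its underside.
- wrench: Steel wrench, 150 mm long, 7 mm thick, lying on the table by the wheel end of the vise; bystander. Origin: middle of its underside.
There are look-alikes about, which are no part of the job. Leave any orange look-alike of the block alone.

How it is judged (in metres and radians):
On the way, in this order (a step that is already met when the one before it is completed fails the run):
1. the handle is swung out upright while the block is not yet clamped (value of joint handle above 1.35 rad and contact force between jaw and block below 15 N), for 0.2 s.
2. with the handle still out, the jaw clamps the block (more than 40 N) (value of joint handle above 1.1 rad and contact force between jaw and block above 40 N), for 0.2 s.
At the end, for the whole second after the job is handed in: The handle is folded flat (within 0.15 rad) and the jaw presses the block against the stop with 40 to 110 N, all at rest, the robot touching nothing (value of joint handle below 0.15 rad and contact force between jaw and block between 40 and 110 N and linear speed of block below 0.01 m/s).
It fails at once if the block is bruised: more than 150 N on the jaw (contact force between jaw and block above 150 N).
It fails at once if the oil bottle is disturbed (moved over 20 mm) (distance of oil from where it was at the start of the episode above 0.02 m).
It fails at once if the bushing is disturbed (moved over 20 mm) (distance of bushing from where it was at the start of the episode above 0.02 m).
It fails at once if the wrench is disturbed (moved over 20 mm) (distance of wrench from where it was at the start of the episode above 0.02 m).
It also fails if it takes over 72 s, if anything falls off the work surface, if the arm or the gripper's body presses on something with over 40 N, if the wrist force passes 120 N, or if a joint passes its speed limit or range.

ROBOT

A 6-joint arm with a two-finger parallel gripper is mounted at the origin on the work surface. World frame = base frame: x ahead of the robot, y to its left, z up, the work surface at z = 0. Lengths are in mm, angles in rad, forces in N, time in s.
With the tool pointing down it reaches from about 350 to 775 mm from the base axis. Payload 7.3 kg.
Tool frame: the origin (TCP) lies on the centre line of the jaws, within the pads' length; the fingertips stand finger_overhang ahead of it and the grasp point (between the pads) lies 8 mm behind it (finger_overhang is the distance from the TCP to the fingertips, in mm); z points along the fingers, y is the line along which they close (so a half turn about z gives the same grasp; the last joint's range is limited). The gripper opens to 92 mm and grips with 3 to 60 N. Pads are 19 mm wide; open, the fingers measure 130 mm over their backs; the gripper's body (75 mm by 190 mm) begins 47 mm behind the grasp point.
Start: joints at [1.204, 0.342, 1.524, -0, 1.275, -0.146], TCP at [114.963, 512.277, 237.741] pointing down, gripper open.
Joint ranges: [-2.53, 2.53], [-0.77, 2.02], [0.04, 2.7], [-1, 4.14], [0.28, 2.66], [-3.11, 3.11]. Speed limits (rad/s): [2.57, 2.57, 3.14, 3.14, 3.14, 3.14].

INTERFACE

Orientations are given as [roll, pitch, yaw] about the fixed x, y, z axes, in that order (R = Rz(yaw) Ry(pitch) Rx(roll)).
In Python, from plant import get_obs, capture, close_job, finger_overhang gives the robot as it stands.
- The arm moves only by the shell command python3 -m inch 'ROWS'. ROWS is JSON, one flat list of numbers, 7 for each row, row after row: the turn, a rotation vector about the tool's x, y, z scaled (see below), then the shift along the tool's x, y, z scaled (see below), then the closure, from -1 (fully open) to 1 (shut). In form: [ax, ay, az, tx, ty, tz, gripper, ax, ay, az, tx, ty, tz, gripper, ...]. A call has 1 to 10 rows; each row shifts and turns the commanded pose from where the row before left it, along the tool's axes as they then stand; what a row does not reach is not made up. The controller multiplies each number of a shift by 0.8 m and each number of a turn by 1.5 rad. A row lasts 1/12 s, in which the tool goes at most 41.7 mm and 7.16 degrees, less where a joint would pass 70% of its speed; a pose out of reach is approached as far as the arm can. A call with a number of a shift or a turn outside -1 to 1 is refused whole. A call with a gripper value outside its range is refused whole. The fingers move at their own pace and stop on an object; the grip force is fixed at half the most. Time passes only in rows, so rows that do not move let the fingers close. It gives the time, the measured TCP pose, the force, the opening and the grip force at its end, in the units of the state.
- get_obs(): the state, without advancing time (a new reading comes with each control period).
- capture(name): name is "scene" or "top"; returns a dict with "image" (400x640x3 uint8, red, green, blue), "mtx" (3x3 intrinsics, pixels), "pose" (4x4, takes a point from camera to world coordinates). Camera axes: x right, y up, looking along -z (the intrinsics and any distortion apply to the point x, -y, -z); pixel columns grow to the right and rows downward; lengths in mm; the calibration is good to about 2 mm. A picture is of the moment at which its call begins. There is no depth.
- close_job(): hands the job in; it is judged then, once.
The state is a dict: "time": time; "joint_positions": joint angles; "dq": joint speeds; "tau": joint torques, N m; "tool_pos": TCP position; "tcp_rot": TCP orientation; "contact_force": force on the tool from outside, world axes, zero at the start; "moment": the same for the moment, N m; "grip_width": finger opening in mm; "finger_force": force on a finger pad.
Only numpy, scipy, OpenCV 4.12 (cv2) and the standard library are available. Lean on these libraries where they do the work, as an engineer would, in place of code of your own. Each camera call takes 0.05 s, during which the arm holds its last target. There are 200 camera calls.

## Working session

There is one attempt and no reset: what is moved stays moved. The work goes in short steps, Python scripts to look and compute and a shell command to move; the robot and the scene stay as the last step left them, time stands still between calls to the robot, and variables do not carry over. Pictures are saved under pics/ and viewed, at most 10 in all, crops included, and the job is handed in when it is done.

```bash
mkdir -p pics; ls; python3 - <<'E'
from plant import *
import cv2
print(finger_overhang)
o=get_obs();print(o)
for n in("scene","top"):
    c=capture(n);cv2.imwrite(f"pics/{n}0.png",c["image"][:,:,::-1]);print(n,c["mtx"].round(1).tolist(),c["pose"].round(3).tolist(),c.keys())
E
```

```text
pics
11.0
{'time': 0.0, 'joint_positions': array([ 1.20401671e+00,  3.42721777e-01,  1.52500867e+00,  7.81466024e-06,
        1.27539240e+00, -1.45994931e-01]), 'dq': array([-8.36411579e-04, -4.73844019e-04, -5.65850569e-05,  7.10376832e-04,
        1.32720659e-03, -2.73010296e-06]), 'tau': array([ 1.09494482e-03, -4.31246996e+01, -2.44226038e+01,  7.19908183e-02,
        5.60121203e-02, -1.67094618e-04]), 'tool_pos': array([114.8065262 , 511.89908813, 237.04835379]), 'tcp_rot': array([-3.14007982e+00, -2.30001010e-04,  2.92080551e+00]), 'contact_force': array([ 0.33221547, -0.03982923, -0.21000655]), 'moment': array([ 0.02860761, -0.01237582, -0.01851589]), 'finger_force': 0.0, 'grip_width': 91.64070108540216}
scene [[480.3, 0.0, 327.7], [0.0, 480.3, 200.1], [0.0, 0.0, 1.0]] [[-0.241, -0.786, 0.569, 1145.414], [0.97, -0.19, 0.148, 159.428], [-0.008, 0.588, 0.809, 951.71], [0.0, 0.0, 0.0, 1.0]] dict_keys(['image', 'mtx', 'pose'])
top [[448.5, 0.0, 320.6], [0.0, 448.5, 194.7], [0.0, 0.0, 1.0]] [[-0.026, 0.992, -0.122, 467.344], [-1.0, -0.024, 0.016, 5.69], [0.013, 0.122, 0.992, 1003.852], [0.0, 0.0, 0.0, 1.0]] dict_keys(['image', 'mtx', 'pose'])
```

View pics/scene0.png

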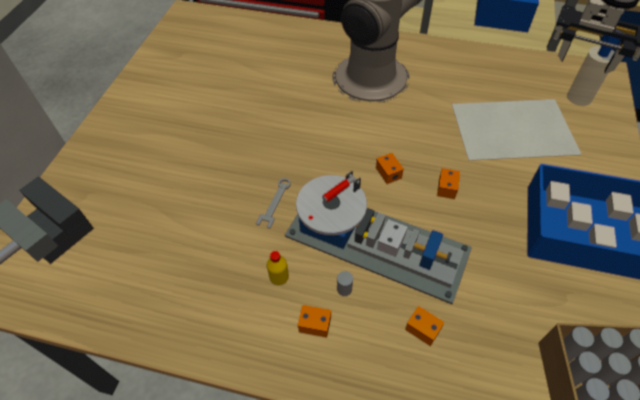

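View pics/top0.png

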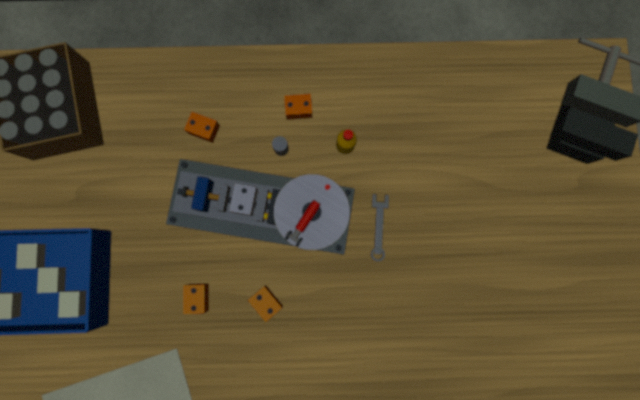

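The scene view shows the wheel at about (332,203), the clevis at (353,182), and the red handle lying between them. In the top view the wheel is at (312,212), the clevis at (293,237), the bed runs left towards (200,195), the bottle is at (346,140), the bushing at (280,146) and the wrench at (379,227).

```bash
cat > h.py <<'E'
import numpy as np, cv2
from plant import *
def ray(c,uv):
    p=np.linalg.inv(c["mtx"])@[uv[0],uv[1],1]
    R,t=c["pose"][:3,:3],c["pose"][:3,3]
    return t,R@[p[0],-p[1],-p[2]]
def onz(c,uv,z):
    t,d=ray(c,uv);return t+d*(z-t[2])/d[2]
def proj(c,P):
    q=c["pose"][:3,:3].T@(np.asarray(P,float)-c["pose"][:3,3]);q=c["mtx"]@[q[0],-q[1],-q[2]];return q[:2]/q[2]
def red(c):
    h=cv2.cvtColor(c["image"],cv2.COLOR_RGB2HSV)
    return (((h[...,0]<6)|(h[...,0]>174))&(h[...,1]>170)&(h[...,2]>70)).astype(np.uint8)
E
python3 - <<'E'
from h import *
for n,box in(("top",(260,165,370,260)),("scene",(285,160,385,250))):
    c=capture(n);im=c["image"];x0,y0,x1,y1=box
    m=red(c);k,l,s,ce=cv2.connectedComponentsWithStats(m[y0:y1,x0:x1])
    for i in range(1,k):
        if s[i,4]>4:
            uv=ce[i]+[x0,y0]
            ys,xs=np.where(l==i);P=np.c_[xs,ys]+[x0,y0];r=cv2.minAreaRect(P.astype(np.float32))
            print(n,"red",s[i,4],uv.round(1),"z124",onz(c,uv,124).round(1),"z94",onz(c,uv,94).round(1),[onz(c,p,124)[:2].round(0).tolist() for p in cv2.boxPoints(r)])
    h=cv2.cvtColor(im,cv2.COLOR_RGB2HSV);g=((h[...,1]<45)&(h[...,2]>115)).astype(np.uint8)
    g2=np.zeros_like(g);g2[y0:y1,x0:x1]=g[y0:y1,x0:x1]
    g2=cv2.morphologyEx(g2,cv2.MORPH_OPEN,np.ones((5,5)))
    cs,_=cv2.findContours(g2,cv2.RETR_EXTERNAL,cv2.CHAIN_APPROX_NONE);b=max(cs,key=cv2.contourArea)
    P=np.array([onz(c,p,94)[:2] for p in cv2.convexHull(b)[:,0]],np.float32)
    print(n,"wheel",cv2.minEnclosingCircle(P),cv2.fitEllipse(P), cv2.contourArea(b))
c=capture("top")
# corners of base plate, block etc.
for nm,uv,z in(("block",(242,199),60),("bottle",(346,140),90),("bush",(280,146),55),("wr1",(380,198),5),("wr2",(378,255),5),("blueStop",(202,194),60),("clevis",(293,237),130)):
    print(nm,onz(c,uv,z).round(0))
cv2.imwrite("pics/z.png",cv2.resize(c["image"][155:265,160:400,::-1],None,fx=3,fy=3,interpolation=2))
E
```

```text
top red 7 [327.  186.7] z124 [591.1 -21.5 124. ] z94 [595.3 -22.5  94. ] [[593.0, -20.0], [592.0, -24.0], [588.0, -23.0], [589.0, -19.0]]
top red 266 [307.6 215.4] z124 [535.1  18.2 124. ] z94 [537.4  18.6  94. ] [[514.0, 44.0], [565.0, 8.0], [555.0, -6.0], [504.0, 30.0]]
top wheel ((536.0762939453125, -6.892595291137695), 70.20286560058594) ((531.5771484375, -17.289989471435547), (82.36546325683594, 133.433837890625), 63.090450286865234) 1406.5
scene red 199 [336.4 189.9] z124 [532.7  19.3 124. ] z94 [510.5  14.3  94. ] [[552.0, -5.0], [498.0, 32.0], [512.0, 46.0], [566.0, 9.0]]
scene red 7 [310.3 217. ] z124 [614.3 -17.  124. ] z94 [595.  -23.4  94. ] [[612.0, -20.0], [612.0, -16.0], [616.0, -15.0], [617.0, -19.0]]
scene wheel ((547.0537109375, 10.724498748779297), 77.60489654541016) ((547.1290283203125, 10.592392921447754), (153.36508178710938, 154.54556274414062), 147.2655487060547) 2481.0
block [578. 157.  60.]
bottle [693. -65.  90.]
bush [692.  75.  55.]
wr1 [ 579. -144.    5.]
wr2 [ 453. -134.    5.]
blueStop [591. 241.  60.]
clevis [493.  47. 130.]
```

View pics/z.png

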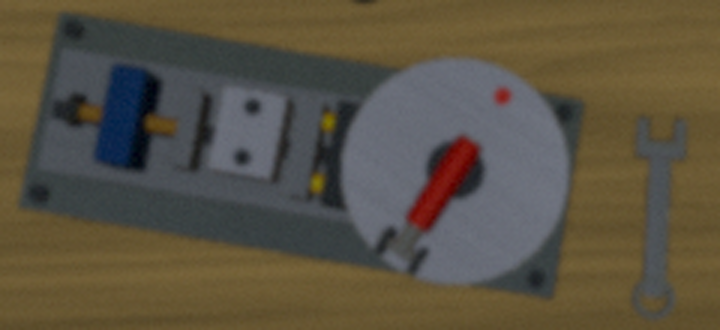

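Hub is at about (547,9.5): the fitted disc is 154 mm across against 156 given. The clevis lies at 145°, about 65 mm out, and the red dot sits opposite. These agree with the sizes given. I'll align tool x with the hub→hinge line (yaw 2.534) and move above the handle.

```bash
python3 -m inch '[0,0,0.0645,0,0,0,-1, 0,0,0.0645,0,0,0,-1, 0,0,0.0645,0,0,0,-1, 0,0,0.0645,0,0,0,-1]'
python3 -m inch '[0,0,0,-0.0332,-0.0086,0,-1, 0,0,0,-0.0332,-0.0086,0,-1, 0,0,0,-0.0332,-0.0086,0,-1, 0,0,0,-0.0332,-0.0086,0,-1, 0,0,0,-0.0332,-0.0086,0,-1, 0,0,0,-0.0332,-0.0086,0,-1, 0,0,0,-0.0332,-0.0086,0,-1, 0,0,0,-0.0332,-0.0086,0,-1]'
python3 -m inch '[0,0,0,-0.0332,-0.0086,0,-1, 0,0,0,-0.0332,-0.0086,0,-1, 0,0,0,-0.0332,-0.0086,0,-1, 0,0,0,-0.0332,-0.0086,0,-1, 0,0,0,-0.0332,-0.0086,0,-1, 0,0,0,-0.0332,-0.0086,0,-1, 0,0,0,-0.0332,-0.0086,0,-1, 0,0,0,-0.0332,-0.0086,0,-1]'
python3 -m inch '[0,0,0,-0.0332,-0.0086,0,-1, 0,0,0,-0.0332,-0.0086,0,-1, 0,0,0,-0.0332,-0.0086,0,-1, 0,0,0,-0.0332,-0.0086,0,-1, 0,0,0,-0.0332,-0.0086,0,-1, 0,0,0,-0.0332,-0.0086,0,-1, 0,0,0,-0.0332,-0.0086,0,-1, 0,0,0,-0.0332,-0.0086,0,-1, 0,0,0,0,0,0,-1, 0,0,0,0,0,0,-1]'
```

```text
time: 0.58
tool_pos: [114.9, 512.2, 237.6]
tcp_rot: [-3.141, 0.0, 2.529]
contact_force: [0.7, 0.2, -0.4]
grip_width: 91.6
finger_force: 0.0
time: 1.25
tool_pos: [258.6, 344.6, 237.8]
tcp_rot: [3.141, 0.0, 2.534]
contact_force: [1.3, -0.0, -0.6]
grip_width: 91.7
finger_force: 0.0
time: 1.92
tool_pos: [401.6, 178.0, 237.8]
tcp_rot: [3.141, 0.0, 2.534]
contact_force: [-0.8, 0.2, -0.0]
grip_width: 92.1
finger_force: 0.0
time: 2.75
tool_pos: [544.2, 11.8, 237.1]
tcp_rot: [-3.141, -0.001, 2.532]
contact_force: [-0.1, 0.6, -0.0]
grip_width: 91.9
finger_force: 0.0
```

```bash
python3 -m inch '[0,0,0,0.0005,0,0.025,-1, 0,0,0,0,0,0.025,-1, 0,0,0,0,0,0.025,-1, 0,0,0,0,0,0.025,-1, 0,0,0,0,0,0.025,-1, 0,0,0,0,0,0.0265,-1, 0,0,0,0,0,0,0.3, 0,0,0,0,0,0,0.3, 0,0,0,0,0,0,0.3, 0,0,0,0,0,0,0.3]'
python3 -m inch '[0,0,0,0,0,0,0.5, 0,0,0,0,0,0,0.5,0,0,0,0,0,0,0.6, 0,0,0,0,0,0,0.7,0,0,0,0,0,0,0.8, 0,0,0,0,0,0,0.8]'
python3 - <<'E'
from h import *
for n in("top","scene"):
    c=capture(n);u,v=proj(c,[543,12,124]).astype(int)
    cv2.imwrite(f"pics/g_{n}.png",cv2.resize(c["image"][v-50:v+50,u-60:u+60,::-1],None,fx=4,fy=4,interpolation=2))
a=cv2.hconcat([cv2.imread("pics/g_top.png"),cv2.imread("pics/g_scene.png")]);cv2.imwrite("pics/g1.png",cv2.resize(a,(800,333)))
print(get_obs()["moment"])
E
```

```text
time: 3.58
tool_pos: [544.4, 13.2, 118.1]
tcp_rot: [3.14, 0.002, 2.534]
contact_force: [-0.0, 0.7, 0.3]
grip_width: 69.6
finger_force: 0.0
time: 4.08
tool_pos: [543.6, 12.9, 116.6]
tcp_rot: [3.141, 0.0, 2.534]
contact_force: [0.1, -0.3, -0.1]
grip_width: 29.7
finger_force: 0.0
[-0.12851124  0.02097792 -0.02343133]
```

View pics/g1.png

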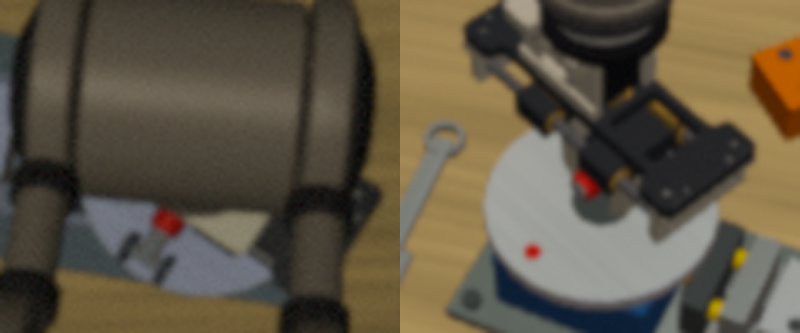

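The left crop (top view) shows the arm covering the wheel, with the clevis and the red sleeve at (165,222) visible below it. The right crop shows the red sleeve at (587,183) between the fingers. I'm closing now.

```bash
python3 -m inch '[0,0,0,0,0,0,1, 0,0,0,0,0,0,1,0,0,0,0,0,0,1, 0,0,0,0,0,0,1,0,0,0,0,0,0,1, 0,0,0,0,0,0,1]'
```

```text
time: 4.68
tool_pos: [543.0, 12.0, 116.4]
tcp_rot: [-3.14, -0.0, 2.534]
contact_force: [-2.6, -4.5, 0.8]
grip_width: 17.8
finger_force: 30.0
```

```bash
python3 -m inch '[0,0,0,0.0011,0,-0.013,1, 0,0,0,0.0034,0,-0.0126,1, 0,0,0,0.0055,0,-0.0119,1, 0,0,0,0.0075,0,-0.0107,1]'
python3 -m inch '[0,0,0,0.0092,0,-0.0092,1, 0,0,0,0.0107,0,-0.0075,1, 0,0,0,0.0119,0,-0.0055,1]'
```

```text
time: 5.02
tool_pos: [531.3, 20.0, 155.3]
tcp_rot: [-3.139, -0.001, 2.534]
contact_force: [-1.1, -6.9, -7.0]
grip_width: 18.1
finger_force: 30.0
time: 5.27
tool_pos: [511.6, 33.5, 174.0]
tcp_rot: [-3.139, 0.004, 2.534]
contact_force: [2.1, -12.5, -2.4]
grip_width: 17.9
finger_force: 30.0
```

```bash
python3 -m inch '[0,0,0,0.0126,-0.001,-0.0034,1, 0,0,0,0.013,-0.001,-0.0011,1, 0,0,0,0.001,0,0,1, 0,0,0,0.0,0,0,1, 0,0,0,0.0,0,0,1]'
python3 - <<'E'
from h import *
for n in("top","scene"):
    c=capture(n);u,v=proj(c,[493,47,150]).astype(int)
    cv2.imwrite(f"pics/g_{n}.png",cv2.resize(c["image"][v-50:v+50,u-60:u+60,::-1],None,fx=4,fy=4,interpolation=2))
a=cv2.hconcat([cv2.imread("pics/g_top.png"),cv2.imread("pics/g_scene.png")]);cv2.imwrite("pics/g2.png",cv2.resize(a,(800,333)))
print(get_obs()["contact_force"])
E
```

```text
time: 5.68
tool_pos: [494.4, 45.0, 179.4]
tcp_rot: [3.14, 0.007, 2.534]
contact_force: [-1.6, -8.1, 10.2]
grip_width: 18.0
finger_force: 30.0
[-1.57520691 -7.94157658 10.22417547]
```

View pics/g2.png

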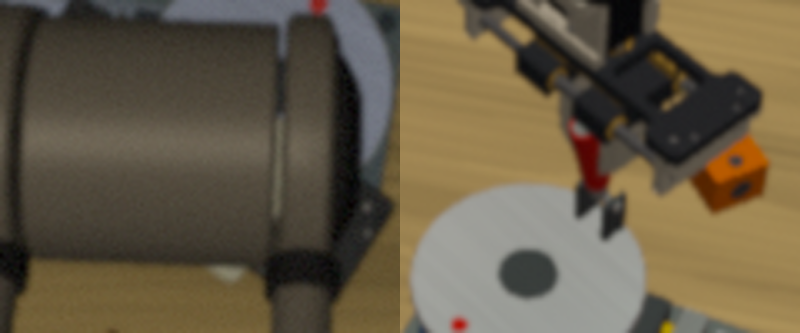

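```bash
python3 - <<'E'
from h import *
c=capture("scene");h=np.array([493.6,46.7,124])
u,v=proj(c,[493,47,150]).astype(int);s=800/960*4
for P in(h,h+[0,0,18],h+[0,0,84]): print(((proj(c,P)-[u-60,v-50])*s+[400,0]).round(0))
for a in (1.2,1.35,1.57):
    P=h+np.array([.821*np.cos(a),-.571*np.cos(a),np.sin(a)])*60;print(a,((proj(c,P)-[u-60,v-50])*s+[400,0]).round(0))
m=red(c)[v-50:v+50,u-60:u+60];k,l,st,ce=cv2.connectedComponentsWithStats(m)
print(st,(ce*s+[400,0]).round(0)); o=get_obs();print(o["tool_pos"],o["contact_force"],o["dq"].round(3))
E
```

```text
[599. 195.]
[599. 178.]
[603. 110.]
1.2 [576. 157.]
1.35 [586. 147.]
1.57 [602. 135.]
[[    0     0   120   100 11907]
 [   52    41    10    16    86]
 [   16    96     3     3     7]] [[598. 165.]
 [588. 161.]
 [458. 323.]]
[494.48000151  44.99532678 179.38777771] [-0.73350395 -7.63424109 10.20894278] [-0.    -0.     0.     0.001 -0.001  0.   ]
```

```bash
python3 - <<'E'
from h import *
c=capture("scene");h=np.array([493.6,46.7,124]);s=8
u,v=proj(c,[493,47,150]).astype(int);x0,y0=u-40,v-45
im=cv2.resize(c["image"][y0:y0+75,x0:x0+90,::-1],None,fx=s,fy=s,interpolation=2)
def dot(P,col): p=((proj(c,P)+.5-[x0,y0])*s).astype(int);cv2.circle(im,tuple(map(int,p)),4,col,-1)
T=np.array([494.5,45,179.4]);y=np.array([.571,.821,0])
for w in(-10,10):
    for dz in(8,-11): dot(T+y*w+[0,0,dz],(0,255,0))
dot(h,(255,0,255));dot(h+[0,0,86],(255,0,255))
dot([547,9.5,94],(255,255,0))
cv2.imwrite("pics/g3.png",im)
E
```

```text
(no output)
```

View pics/g3.png

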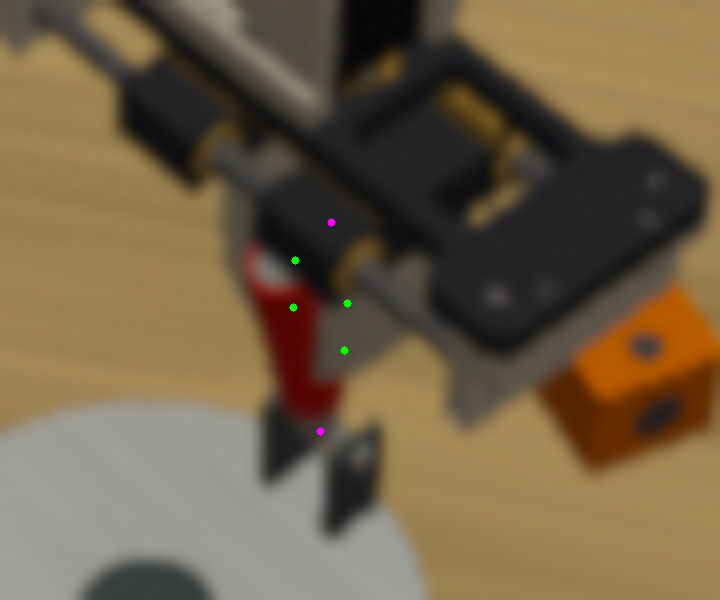

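The handle leans towards the hub by about 14° (cap at (272,268), upright would be (331,222)): it slid towards the edge of the pads. I'll re-grip it 12 mm further in and push it upright.

```bash
python3 -m inch '[0,0,0,0,0,0,0.2, 0,0,0,0,0,0,0.2, 0,0,0,0,0,0,0.2, 0,0,0,-0.0075,0,0,0.2, 0,0,0,-0.0075,0,0,0.2, 0,0,0,0,0,0,1, 0,0,0,0,0,0,1, 0,0,0,0,0,0,1, 0,0,0,0,0,0,1, 0,0,0,0,0,0,1]'
python3 -m inch '[0,0,0,0.006,0,-0.0006,1, 0,0,0,0.006,0,-0.0006,1, 0,0,0,0.004,0,-0.0003,1, 0,0,0,0.002,0,0,1]'
python3 -m inch '[0,0,0,0.002,0,0,1, 0,0,0,0.002,0,0,1, 0,0,0,0,0,0,1, 0,0,0,0,0,0,1]'
python3 - <<'E'
from h import *
c=capture("scene");h=np.array([493.6,46.7,124]);s=6
u,v=proj(c,[493,47,150]).astype(int);x0,y0=u-40,v-45
im=cv2.resize(c["image"][y0:y0+75,x0:x0+90,::-1],None,fx=s,fy=s,interpolation=2)
def dot(P,col): p=((proj(c,P)+.5-[x0,y0])*s).astype(int);cv2.circle(im,tuple(map(int,p)),3,col,-1)
dot(h,(255,0,255));dot(h+[0,0,86],(255,0,255));dot(get_obs()["tool_pos"]+[0,0,8],(0,255,0))
cv2.imwrite("pics/g4.png",im)
E
```

```text
time: 6.72
tool_pos: [502.4, 39.2, 176.2]
tcp_rot: [-3.141, -0.0, 2.534]
contact_force: [-0.5, -2.5, -0.4]
grip_width: 18.6
finger_force: 30.0
time: 7.05
tool_pos: [492.4, 46.2, 178.1]
tcp_rot: [-3.141, 0.006, 2.534]
contact_force: [5.6, -9.1, -2.7]
grip_width: 18.6
finger_force: 30.0
time: 7.38
tool_pos: [490.0, 47.8, 178.2]
tcp_rot: [-3.142, 0.006, 2.534]
contact_force: [3.6, -8.7, -1.9]
grip_width: 18.3
finger_force: 30.0
```

View pics/g4.png

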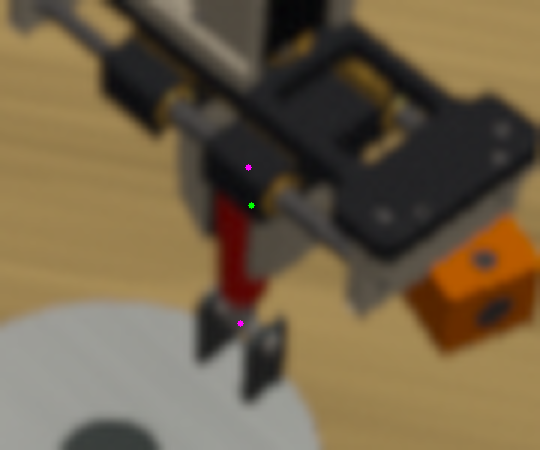

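The handle now stands close to upright: its axis runs from (240,310) to (232,200), about 5° short. I'll push a bit more and watch for the stop.

```bash
python3 -m inch '[0,0,0,0.002,0,0,1, 0,0,0,0.002,0,0,1, 0,0,0,0,0,0,1]'
python3 -m inch '[0,0,0,0.002,0,0,1, 0,0,0,0.002,0,0,1, 0,0,0,0,0,0,1]'
```

```text
time: 7.68
tool_pos: [487.5, 49.6, 178.3]
tcp_rot: [3.142, 0.006, 2.534]
contact_force: [4.7, -9.0, -2.1]
grip_width: 18.2
finger_force: 30.0
time: 7.93
tool_pos: [486.9, 50.0, 178.4]
tcp_rot: [3.141, 0.011, 2.534]
contact_force: [12.0, -15.3, -6.8]
grip_width: 18.5
finger_force: 30.0
```

At the stop now: the tool barely moved while the force rose, so the tool's circle centre is about (540.6,12.7). Backing off the preload and cranking clockwise.

```bash
cat > st.py <<'E'
from h import *
import sys
def main():
    o=get_obs();R=np.array([[-.821,.571],[.571,.821]]);C=np.array([540.6,12.7])
    p=R@(o["tool_pos"][:2]-C);f=R@o["contact_force"][:2];r=np.hypot(*p);e=p/r;t=np.array([-e[1],e[0]])
    print("th %.3f r %.1f z %.1f Ft %.1f Fr %.1f Fz %.1f xy %s"%(np.arctan2(p[1],p[0])%(2*np.pi),r,o["tool_pos"][2],-f@t,f@e,o["contact_force"][2],p.round(1)))
main()
E
python3 -m inch '[0,0,0,-0.0025,0,0,1, 0,0,0,0,0.003,0,1, 0,0,0,-0.0016,0.0131,0,1, 0,0,0,-0.0048,0.0155,0,1, 0,0,0,-0.0078,0.0142,0,1]' |head -1; python3 st.py
python3 -m inch '[0,0,0,-0.0104,0.0124,0,1, 0,0,0,-0.0127,0.0101,0,1]'|head -1; python3 st.py
```

```text
time: 8.35
th 0.568 r 65.5 z 178.2 Ft 8.5 Fr -12.6 Fz 3.9 xy [55.2 35.2]
time: 8.52
th 0.949 r 65.7 z 178.2 Ft 7.7 Fr -9.4 Fz 7.8 xy [38.3 53.4]
```

```bash

python3 -m inch '[0,0,0,-0.0145,0.0074,0,1, 0,0,0,-0.0156,0.0043,0,1]'|head -1; python3 st.py
python3 -m inch '[0,0,0,-0.0162,0.0011,0,1, 0,0,0,-0.0161,-0.0021,0,1]'|head -1; python3 st.py
python3 -m inch '[0,0,0,-0.0153,-0.0052,0,1]'|head -1; python3 st.py
```

```text
time: 8.68
th 1.333 r 65.7 z 178.2 Ft 8.9 Fr -3.4 Fz 8.0 xy [15.5 63.8]
time: 8.85
th 1.723 r 65.6 z 178.3 Ft 8.5 Fr 0.8 Fz 5.6 xy [-10.   64.8]
time: 8.93
th 1.920 r 65.5 z 178.3 Ft 8.8 Fr 3.9 Fz 3.9 xy [-22.4  61.6]
```

```bash

python3 -m inch '[0,0,0,-0.0072,-0.0037,0,1, 0,0,0,-0.0068,-0.0044,0,1]'|head -1; python3 st.py
python3 -m inch '[0,0,0,-0.0063,-0.0051,0,1, 0,0,0,-0.0058,-0.0057,0,1]'|head -1; python3 st.py
python3 - <<'E'
from h import *
c=capture("scene");s=8
u,v=proj(c,[575,140,60]).astype(int);print(u,v)
cv2.imwrite("pics/b1.png",cv2.resize(c["image"][v-35:v+40,u-45:u+55,::-1],None,fx=s,fy=s,interpolation=2))
E
```

```text
time: 9.1
th 2.125 r 65.4 z 178.4 Ft 8.1 Fr 5.8 Fz 1.6 xy [-34.4  55.6]
time: 9.27
th 2.323 r 65.2 z 178.4 Ft 8.1 Fr 7.6 Fz -0.8 xy [-44.5  47.6]
385 232
```

View pics/b1.png

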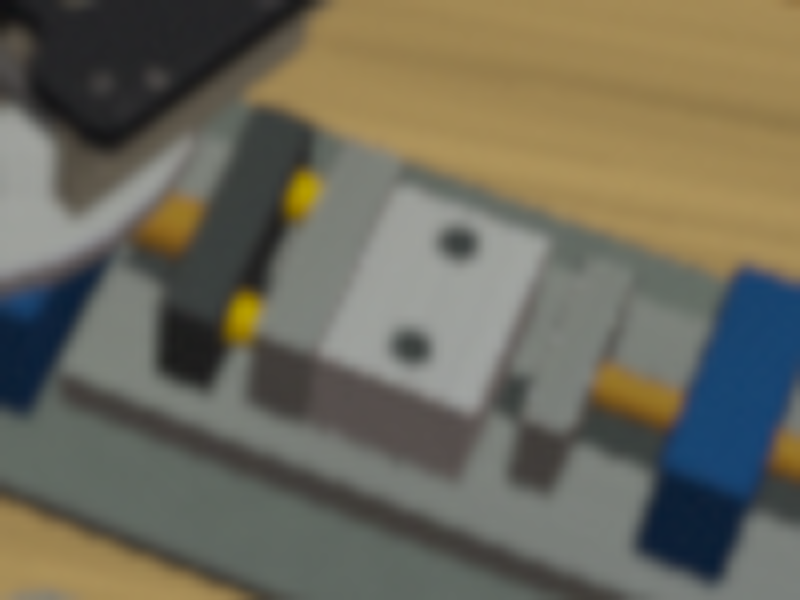

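The picture shows the jaw against the block, with a gap of roughly 10 mm (about 45 px at 3.8 px/mm) left between the block and the stop at (490,415)-(525,430). That is about 2 rad more. I'm continuing, with a small recentring.

```bash

python3 -m inch '[0,0,0,-0.006,-0.0063,0,1, 0,0,0,-0.0053,-0.0067,0,1]'|head -1; python3 st.py
python3 -m inch '[0,0,0,-0.0046,-0.0072,0,1, 0,0,0,-0.0039,-0.0075,0,1]'|head -1; python3 st.py
python3 -m inch '[0,0,0,-0.0031,-0.0078,0,1, 0,0,0,-0.0023,-0.008,0,1]'|head -1; python3 st.py
python3 -m inch '[0,0,0,-0.0007,-0.0081,0,1, 0,0,0,0.0001,-0.0081,0,1]'|head -1; python3 st.py
```

```text
time: 9.48
th 2.536 r 65.2 z 178.4 Ft 8.3 Fr 4.3 Fz 0.7 xy [-53.7  37.1]
time: 9.65
th 2.753 r 65.5 z 178.4 Ft 8.1 Fr 2.2 Fz 1.0 xy [-60.6  24.8]
time: 9.82
th 2.961 r 65.7 z 178.3 Ft 7.5 Fr -1.0 Fz 1.3 xy [-64.6  11.8]
time: 9.98
th 3.160 r 65.5 z 178.3 Ft 8.3 Fr -0.2 Fz 0.7 xy [-65.5  -1.2]
```

```bash

python3 -m inch '[0,0,0,0.0009,-0.0081,0,1, 0,0,0,0.0017,-0.0079,0,1]'|head -1; python3 st.py
python3 -m inch '[0,0,0,0.0025,-0.0077,0,1, 0,0,0,0.0032,-0.0075,0,1]'|head -1; python3 st.py
python3 -m inch '[0,0,0,0.004,-0.0071,0,1]'|head -1; python3 st.py
python3 -m inch '[0,0,0,0.0046,-0.0067,0,1]'|head -1; python3 st.py
```

```text
time: 10.15
th 3.360 r 65.4 z 178.3 Ft 8.3 Fr 0.6 Fz -1.2 xy [-63.8 -14.1]
time: 10.32
th 3.560 r 65.2 z 178.4 Ft 8.2 Fr 0.6 Fz -1.0 xy [-59.6 -26.5]
time: 10.4
th 3.660 r 65.2 z 178.4 Ft 8.3 Fr -0.4 Fz -2.2 xy [-56.6 -32.3]
time: 10.48
th 3.760 r 65.1 z 178.4 Ft 7.5 Fr -0.4 Fz -1.2 xy [-53.  -37.8]
```

```bash

python3 -m inch '[0,0,0,0.0053,-0.0062,0,1]'|head -1; python3 st.py
python3 -m inch '[0,0,0,0.0059,-0.0056,0,1]'|head -1; python3 st.py
python3 -m inch '[0,0,0,0.0064,-0.005,0,1]'|head -1; python3 st.py
python3 - <<'E'
from h import *
c=capture("scene");s=8;u,v=385,232
cv2.imwrite("pics/b2.png",cv2.resize(c["image"][v-35:v+40,u-45:u+55,::-1],None,fx=s,fy=s,interpolation=2))
E
```

```text
time: 10.57
th 3.861 r 65.0 z 178.4 Ft 8.3 Fr -0.5 Fz -2.3 xy [-48.9 -42.8]
time: 10.65
th 3.961 r 64.9 z 178.4 Ft 8.9 Fr 0.1 Fz -2.1 xy [-44.4 -47.4]
time: 10.73
th 4.061 r 64.9 z 178.4 Ft 7.7 Fr -0.6 Fz -2.3 xy [-39.4 -51.6]
```

View pics/b2.png

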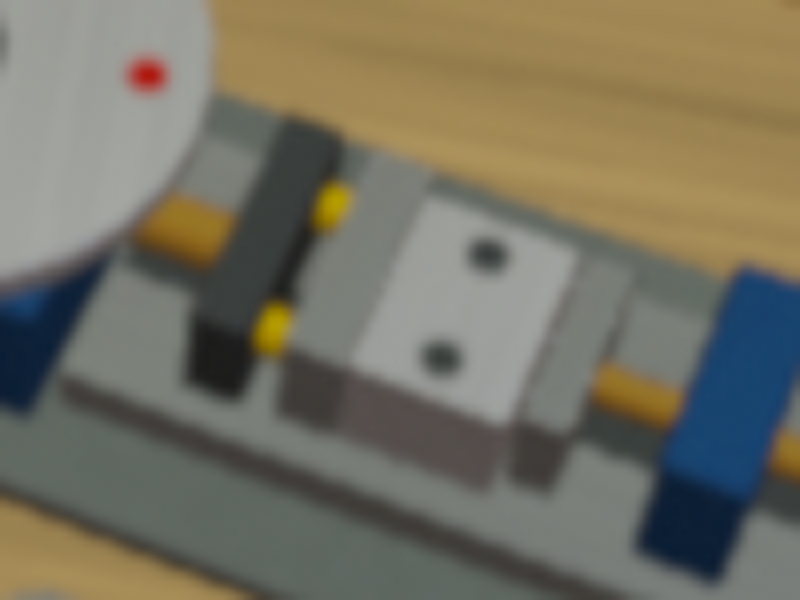

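The block has followed the jaw, and about 2–3 mm of gap is left at (495,485)-(512,485). Going on in single rows.

```bash

python3 -m inch '[0,0,0,0.0069,-0.0043,0,1]'|head -1; python3 st.py
python3 -m inch '[0,0,0,0.0073,-0.0036,0,1]'|head -1; python3 st.py
python3 -m inch '[0,0,0,0.0076,-0.0029,0,1]'|head -1; python3 st.py
```

```text
time: 10.87
th 4.155 r 64.8 z 178.4 Ft 7.9 Fr 0.4 Fz -1.9 xy [-34.3 -55. ]
time: 10.95
th 4.259 r 64.7 z 178.4 Ft 7.7 Fr 0.2 Fz -2.4 xy [-28.4 -58.2]
time: 11.03
th 4.361 r 64.6 z 178.3 Ft 7.7 Fr 0.1 Fz -3.2 xy [-22.3 -60.7]
```

```bash

python3 -m inch '[0,0,0,0.0078,-0.0021,0,1]'|head -1; python3 st.py
python3 -m inch '[0,0,0,0.008,-0.0013,0,1]'|head -1; python3 st.py
```

```text
time: 11.12
th 4.460 r 64.6 z 178.4 Ft 9.1 Fr -0.0 Fz -3.7 xy [-16.1 -62.5]
time: 11.2
th 4.556 r 64.5 z 178.4 Ft 11.4 Fr 1.2 Fz -4.6 xy [-10.1 -63.7]
```

```bash

python3 -m inch '[0,0,0,0.0045,-0.0004,0,1]'|head -1; python3 st.py
python3 -m inch '[0,0,0,0.004,-0.0001,0,1]'|head -1; python3 st.py
```

```text
time: 11.28
th 4.612 r 64.5 z 178.4 Ft 12.7 Fr 1.3 Fz -6.3 xy [ -6.4 -64.2]
time: 11.37
th 4.655 r 64.4 z 178.4 Ft 12.1 Fr 1.7 Fz -6.1 xy [ -3.7 -64.3]
```

Ft rose from 7.9 to about 12.5 N over 0.29 rad past contact, so about 70 N on the jaw. I'll settle, release, lift above the handle, shut the fingers and go to its outer side to push it flat.

```bash

python3 -m inch '[0,0,0,0,0,0,1, 0,0,0,0,0,0,1, 0,0,0,0,0,0,1]'|head -1; python3 st.py
python3 -m inch '[0,0,0,0,0,0,-0.2, 0,0,0,0,0,0,-0.2, 0,0,0,0,0,0,-0.2, 0,0,0,0,0,0,-0.2, 0,0,0,0,0,-0.017,-0.2, 0,0,0,0,0,-0.017,-0.2, 0,0,0,0,0,-0.017,-0.2, 0,0,0,0,0,-0.017,-0.2, 0,0,0,0,0,0,1, 0,0,0,0,0,0,1]'; python3 st.py
python3 -m inch '[0,0,0,-0.003,-0.0185,0,1, 0,0,0,-0.003,-0.0185,0,1, 0,0,0,0,-0.0185,0,1, 0,0,0,0,0,0,1, 0,0,0,0,0,0.022,1, 0,0,0,0,0,0.022,1, 0,0,0,0,0,0,1]'; python3 st.py
python3 - <<'E'
from h import *
o=[]
c=capture("scene");s=4;u,v=proj(c,[510,-30,150]).astype(int)
cv2.imwrite("pics/b3.png",cv2.resize(c["image"][v-70:v+70,u-90:u+100,::-1],None,fx=s,fy=s,interpolation=2))
E
```

```text
time: 11.62
th 4.661 r 64.4 z 178.3 Ft 9.1 Fr 1.9 Fz -2.9 xy [ -3.3 -64.3]
time: 12.45
tool_pos: [504.3, -40.7, 232.2]
tcp_rot: [3.141, 0.001, 2.534]
contact_force: [-0.7, 1.4, -0.8]
grip_width: 46.1
finger_force: 0.0
th 4.702 r 64.6 z 232.2 Ft -1.3 Fr -0.7 Fz -0.8 xy [ -0.7 -64.6]
time: 13.03
tool_pos: [480.9, -79.0, 193.3]
tcp_rot: [-3.14, -0.007, 2.534]
contact_force: [-0.8, -0.2, -1.0]
grip_width: 2.0
finger_force: 0.0
th 4.682 r 109.4 z 193.3 Ft -0.6 Fr 0.6 Fz -1.0 xy [  -3.3 -109.4]
```

View pics/b3.png

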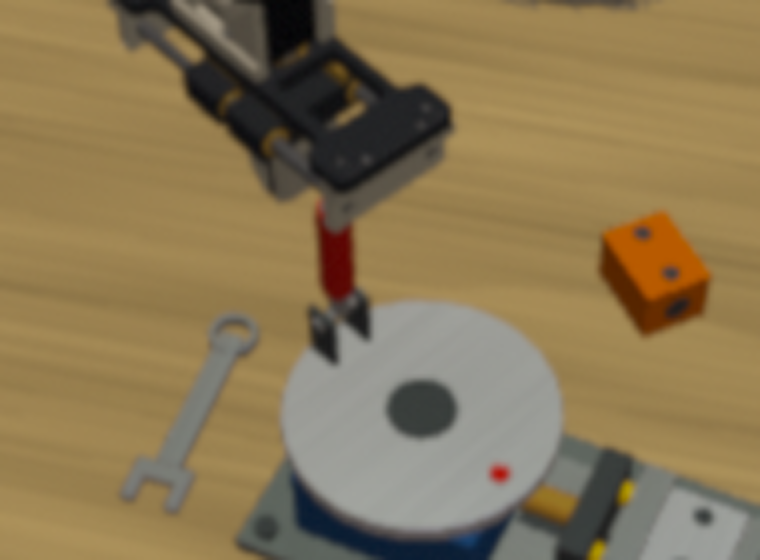

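The picture shows the handle upright at (337,255) above its clevis at (340,325), with the shut gripper behind it on the outer side. The red dot is at (500,473).

```bash
python3 - <<'E'
from h import *
R=np.array([[-.821,.571],[.571,.821]]);C=np.array([540.6,12.7]);H=np.array([547,9.5])
c=capture("scene");m=red(c)
u,v=proj(c,[510,-30,150]).astype(int);x0,y0=u-90,v-70
k,l,st,ce=cv2.connectedComponentsWithStats(m[y0:y0+140,x0:x0+190])
for i in range(1,k):
    if st[i,4]<4: continue
    uv=ce[i]+[x0,y0]
    for z in(94,165): P=onz(c,uv,z)[:2];print(st[i],z,P.round(1),"tool-frame",(R@(P-C)).round(1),"ang",np.degrees(np.arctan2(*(P-H)[::-1])).round(1))
print("hub",(R@(H-C)).round(1))
E
```

```text
[ 80  57   8  18 110] 94 [455.6 -62.5] tool-frame [  26.9 -110.3] ang -141.8
[ 80  57   8  18 110] 165 [512.7 -44.1] tool-frame [ -9.5 -62.6] ang -122.6
[123 117   4   3   8] 94 [577.2  61.3] tool-frame [-2.3 60.8] ang 59.8
[123 117   4   3   8] 165 [624.2  69.4] tool-frame [-36.3  94.3] ang 37.8
hub [-7.1  1. ]
```

```bash

python3 -m inch '[0,0,0,-0.0025,0.0103,0,1, 0,0,0,-0.0025,0.0103,0,1]'|head -1; python3 st.py
python3 -m inch '[0,0,0,0,0.0066,0,1, 0,0,0,0,0.0066,0,1, 0,0,0,0,0.0066,0,1, 0,0,0,0,0.0066,0,1]'|head -1; python3 st.py
python3 -m inch '[0,0,0,0,0.0062,0.0023,1, 0,0,0,0,0.0062,0.0023,1, 0,0,0,0,0.0062,0.0023,1, 0,0,0,0,0.0062,0.0023,1]'|head -1; python3 st.py
```

```text
time: 13.3
th 4.602 r 92.3 z 197.8 Ft 0.5 Fr -0.3 Fz -0.4 xy [-10.1 -91.8]
time: 13.63
th 4.580 r 71.6 z 197.1 Ft -1.3 Fr 1.0 Fz -0.2 xy [ -9.5 -70.9]
time: 13.97
th 4.532 r 52.0 z 189.2 Ft -0.5 Fr 1.1 Fz 1.9 xy [ -9.3 -51.1]
```

```bash

python3 -m inch '[0,0,0,0,0.005,0.0048,1, 0,0,0,0,0.005,0.0048,1, 0,0,0,0,0.005,0.0048,1, 0,0,0,0,0.005,0.0048,1]'|head -1; python3 st.py
python3 -m inch '[0,0,0,0,0.0035,0.0056,1, 0,0,0,0,0.0035,0.0056,1, 0,0,0,0,0.0035,0.0056,1]'|head -1; python3 st.py
python3 - <<'E'
from h import *
R=np.array([[-.821,.571],[.571,.821]]);C=np.array([540.6,12.7])
c=capture("scene");m=red(c)
for z in(30,55,75):
  print(z,[ (ph,proj(c,[*(C+R.T@[-9+.06*z,-64+z*np.cos(ph)]),124+z*np.sin(ph)]).round(0).tolist()) for ph in(0,.26,.52,1.05,1.57)])
u,v=proj(c,[510,-30,150]).astype(int);x0,y0=u-90,v-90
k,l,st,ce=cv2.connectedComponentsWithStats(m[y0:y0+160,x0:x0+190]);print((st[1:]+[x0,y0,0,0,0]).tolist())
E
```

```text
time: 14.3
th 4.450 r 36.4 z 173.7 Ft 0.5 Fr -0.4 Fz 3.2 xy [ -9.5 -35.2]
time: 14.55
th 4.373 r 28.5 z 160.3 Ft -0.4 Fr 0.4 Fz 2.7 xy [ -9.5 -26.8]
30 [(0, [320.0, 185.0]), (0.26, [319.0, 182.0]), (0.52, [318.0, 179.0]), (1.05, [315.0, 173.0]), (1.57, [310.0, 168.0])]
55 [(0, [328.0, 191.0]), (0.26, [327.0, 187.0]), (0.52, [325.0, 181.0]), (1.05, [319.0, 170.0]), (1.57, [310.0, 160.0])]
75 [(0, [334.0, 196.0]), (0.26, [334.0, 190.0]), (0.52, [331.0, 183.0]), (1.05, [322.0, 167.0]), (1.57, [311.0, 153.0])]
[[321, 181, 12, 10, 66], [349, 217, 4, 3, 8]]
```

The handle is following (about 0.3 rad left) with 3 N upward on the tool. Now I'll press it flat from above.

```bash

python3 -m inch '[0,0,0,0,0.001,0.0048,1, 0,0,0,0,0.001,0.0048,1, 0,0,0,0,0.001,0.0048,1, 0,0,0,0,0,0.003,1]'|head -1; python3 st.py
python3 -m inch '[0,0,0,0,0,0.0015,1, 0,0,0,0,0,0.001,1, 0,0,0,0,0,0,1]'|head -1; python3 st.py
```

```text
time: 14.93
th 4.345 r 26.4 z 146.3 Ft 1.0 Fr -2.1 Fz 2.8 xy [ -9.5 -24.7]
time: 15.18
th 4.351 r 26.6 z 144.6 Ft 0.9 Fr -0.6 Fz 1.9 xy [ -9.4 -24.9]
```

```bash

python3 -m inch '[0,0,0,0,0,0.0015,1, 0,0,0,0,0,0.001,1, 0,0,0,0,0,0,1]'|head -1; python3 st.py
python3 -m inch '[0,0,0,0,0,0.0015,1, 0,0,0,0,0,0.001,1, 0,0,0,0,0,0,1]'|head -1; python3 st.py
```

```text
time: 15.43
th 4.317 r 26.8 z 144.2 Ft -0.0 Fr -2.2 Fz 10.7 xy [-10.3 -24.8]
time: 15.68
th 4.281 r 27.1 z 143.7 Ft -0.9 Fr 0.5 Fz 19.0 xy [-11.3 -24.6]
```

It's hard against the flat stop (Fz jumps to 19 N at tip height 133 mm). Lifting off, clearing the view and checking by numbers.

```bash

python3 -m inch '[0,0,0,0,0,-0.01,1, 0,0,0,0,0,-0.03,1, 0,0,0,0,0,-0.04,1, 0,0,0,0.02,-0.03,-0.03,1, 0,0,0,0.04,-0.03,0,1, 0,0,0,0.04,-0.03,0,1, 0,0,0,0.04,-0.03,0,1, 0,0,0,0.04,-0.03,0,1, 0,0,0,0,0,0,1, 0,0,0,0,0,0,1]'
python3 - <<'E'
from h import *
for n in("scene","top"):
    c=capture(n);m=red(c);u,v=proj(c,[530,0,110]).astype(int);x0,y0=u-70,v-60
    k,l,st,ce=cv2.connectedComponentsWithStats(m[y0:y0+120,x0:x0+140])
    for i in range(1,k):
        if st[i,4]<4: continue
        ys,xs=np.where(l==i);r=cv2.boxPoints(cv2.minAreaRect((np.c_[xs,ys]+[x0,y0]).astype(np.float32)))
        P=onz(c,ce[i]+[x0,y0],124)[:2];print(n,st[i,4],P.round(1),"r",np.hypot(*(P-[547,9.5])).round(1),[onz(c,q,124)[:2].round(0).tolist() for q in r])
    # bystanders: bottle yellow, block-stop
    h=cv2.cvtColor(c["image"],cv2.COLOR_RGB2HSV);yy=((h[...,0]>22)&(h[...,0]<32)&(h[...,1]>200)&(h[...,2]>110)).astype(np.uint8)
    k,l,st,ce=cv2.connectedComponentsWithStats(yy);print("yellow",[(ce[i].round(0).tolist(),int(st[i,4])) for i in range(1,k) if st[i,4]>20])
o=get_obs();print(o["contact_force"])
E
```

```text
time: 16.52
tool_pos: [345.5, -29.4, 228.8]
tcp_rot: [-3.141, -0.0, 2.533]
contact_force: [1.1, 0.0, 0.7]
grip_width: 0.6
finger_force: 0.0
scene 189 [537.   -2.9] r 15.9 [[529.0, -35.0], [511.0, -29.0], [545.0, 26.0], [563.0, 20.0]]
scene 8 [597.   64.7] r 74.5 [[598.0, 62.0], [593.0, 64.0], [596.0, 68.0], [601.0, 66.0]]
yellow [([277.0, 266.0], 220)]
top 6 [573.5  59.9] r 57.0 [[575.0, 62.0], [574.0, 58.0], [572.0, 58.0], [573.0, 62.0]]
top 265 [5.388e+02 1.000e-01] r 12.5 [[548.0, 31.0], [563.0, 21.0], [529.0, -33.0], [514.0, -23.0]]
yellow []
[-0.16698193  0.2903588  -0.45947069]
```

Both views place the sleeve at 124 mm height, 64 mm long and centred 12–16 mm from the axis, so the handle is folded flat. The bottle hasn't moved. Handing in.

```bash
python3 -c "
from plant import *
print(close_job())"
```

```text
the job is handed in; nothing more can be done
None
```

The job is handed in with no verdict returned: the block is clamped at about 70 N (estimated from the crank force, not measured directly), the handle is folded flat, and the arm is clear. The bottle still stood beside the vise in the last scene view, and the arm never came near the bushing or wrench, though I did not re-measure those two.

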